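Flip the cutting board to its clean side for the onigiri mould

ROBOT

A 6-joint arm with a two-finger parallel gripper is mounted at the origin on the work surface. World frame = base frame: x ahead of the robot, y to its left, z up, the work surface at z = 0. Lengths are in m, angles in rad, forces in N, time in s.
With the tool pointing down it reaches from about 0.375 to 0.925 m from the base axis. Payload 5.7 kg.
Tool frame: the origin (TCP) lies at the very end of the fingers, on their centre line; the grasp point (between the pads) lies 19 mm behind it; z points along the fingers, y is the direction in which the jaws open and shut (so a half turn about z gives the same grasp; the last joint's range is limited). The gripper opens to 88 mm and grips with 3 to 60 N. Pads are 20 mm wide; open, the fingers measure 115 mm over their backs; the gripper's body (75 mm by 178 mm) begins 61 mm behind the grasp point.
Start: joints at [1.131, 0.359, 1.51, -0, 1.272, -0.115], TCP at [0.191, 0.569, 0.223] pointing down, gripper open.
Joint ranges: [-2.97, 2.97], [-1.01, 2.36], [0.21, 2.38], [-0.96, 4.11], [0.2, 2.71], [-2.98, 2.98]. Speed limits (rad/s): [2.39, 2.39, 3.14, 3.14, 3.14, 3.14].

INTERFACE

Orientations are given as a unit quaternion [x, y, z, w].
In Python, from bench import telemetry, eyes, order gives the robot as it stands. The module is installed in compiled form; this text tells all that it offers.
- The arm moves only by the tool arm_command, never from a script. Its argument "steps" is a list of rows, each an object with "offset": the shift along the world's x, y, z in units of 10 cm (1.0 is 10 cm), a list of three; "turn": the turn, a rotation vector about the world's x, y, z in units of 2 pi rad (1.0 is 2 pi rad), a list of three. A call has 1 to 12 rows; each row is the pose to reach, as a shift and turn from the pose commanded when the call began, turning the shorter way round; what a row does not reach only later rows make up. A row lasts 1/8 s, in which the tool goes at most 62.5 mm and 10.7 degrees, less where a joint would pass 70% of its speed; a pose out of reach is approached as far as the arm can. A call with a number of a shift or a turn outside -1 to 1 is refused whole. A call with a gripper value outside its range is refused whole. "gripper" is the closure, from 0 (fully open) to 1 (shut), set as the call begins (left out, the last holds). The fingers move at their own pace and stop on an object; "newtons" is the grip in N (left out, the last holds). Time passes only in rows, so rows that repeat a pose let the fingers close. It gives the time, the measured TCP pose, the force and the opening at its end, in the units of the state.
- telemetry.state(): the state, without advancing time (a new reading comes with each control period).
- eyes.snapshot(name): name is "scene" or "top"; returns the picture (400x640x3 uint8, blue, green, red); there is no depth.
- eyes.camera_info(name): a dict with "fx", "fy", "cx", "cy" (pixels), "D" ([k1, k2, p1, p2, k3] as OpenCV has them; the pictures are not rectified), "R" (3x3) and "t" (3): a world point X has camera coordinates R X + t. Camera axes: x right, y down, z forward; pixel columns grow to the right and rows downward; lengths in m; the calibration is good to about 2 mm. A picture is of the moment at which its call begins. camera_info takes no time and is no camera call.
- order.close_job(): hands the job in, once; it reports no verdict.
The state is a dict: "t": time; "joint_pos": joint angles; "dq": joint speeds; "joint_efforts": joint torques, N m; "ee_pos": TCP position; "ee_rot": TCP orientation; "contact_force": force on the tool from outside, world axes, zero at the start; "moment": the same for the moment, N m; "gripper_width": opening from 0.0 (shut) to 1.0 (fully open).
Only numpy, scipy, OpenCV 4.12 (cv2) and the standard library are available. Lean on these libraries where they do the work, as an engineer would, in place of code of your own. Each camera call takes 0.05 s, during which the arm holds its last target.

TASK

Get a clean place ready for pressing onigiri: push the small cutting board, lying dark green face up, up against the steel fence until it stands leaning on it, then tip it over away from the fence so that it lies flat on the bench, cream face up. Then pick up the white triangular mould by its tab and set it down upright, without dropping it, in the middle of the board. Leave the other things on the bench where they are.

Things in the scene. Friction and masses are not known exactly. Their poses are not given: they have to be found in the camera images.
- board: Two-faced rigid cutting board, 110 (its x) by 140 (its y) by 12 mm thick, about 0.18 kg. Origin at its very centre. Its +z is the normal of the dark green face, -z of the cream face. It starts green face up in front of the fence, its 140 mm sides within 0.2 rad of parallel to it, +x towards the fence, 4 to 8 cm from the toe. Too wide to grasp while flat.
- fence: Fixed polished steel fence on the bench (slippery, friction about 0.3), 240 mm long (its y), 66 mm high. Origin on the bench straight below the front edge of its rim, halfway along. Its own -x points to its front, where the board lies; z up. Behind the rim there is only a thin upright sheet and a flat 4 mm foot reaching to x = +27 mm, with free space above it.
- fence_toe (a point): Where the fence's front meets the bench, halfway along, 32.5 mm in front of its origin. Front profile as (x, height) in mm in the fence's frame: (-32.5, 0), (-20.5, 12), (-10.5, 28), (-3, 48), rim (0, 66), an upward curve from 45 to 80 degrees. A board pushed at its near 140 mm edge along +x climbs toe and face.
- fence_rim (a point): Middle of the front edge of the fence's rim, 66 mm above the bench. The pushed-up board ends leaning over this rim at about 60 degrees from level, its lower edge near the toe and some 35 mm of it standing out above the rim, free on both sides.
- mould: White plastic onigiri mould, closed, a triangular prism 30 mm high with corners 48 mm from its axis (one along its +x), 0.12 kg (varies), carrying an upright grip tab in the middle of its top: 40 (its x) by 14 (its y) mm, from 28 to 56 mm above the bench. Origin on its axis at its underside; z up. Grip the tab across its 14 mm (along the mould's y).
- lunchbox: Navy lunch box with grey clip latches, 124 x 177 x 59 mm, a bystander. Origin at the centre of its underside.
- chopsticks: Bamboo chopsticks in a clear case, 28 x 230 x 18 mm, a bystander. Origin at the centre of its underside, long along its y.
- eggring: Aluminium egg ring, 84 mm across, 22 mm high, a bystander. Origin at the centre of its underside.
- bowl: Blue bowl, 110 mm across, 55 mm high, a bystander. Origin at the centre of its underside.
- cup: Brown cup, 70 mm across, 80 mm high, a bystander. Origin at the centre of its underside.
- sauce: Amber sauce bottle with a red cap, 48 mm across, 130 mm high, a bystander. Origin at the centre of its underside.
Not all that is in view belongs to the job. Leave any orange or red look-alike of the board alone. Several things look just like the mould: the one meant starts nearest to the robot's base.

How it is judged:
On the way, in this order (a step that is already met when the one before it is completed fails the run):
1. the board stands leaning on the fence, more than about 50 degrees from level (angle between board's own z axis and vertical between 0.87 and 1.5 rad and contact force between board and fence above 0.05 N), for 0.2 s.
2. the board lies flat on the bench, cream face up (angle between board's own z axis and vertical above 3.07 rad and height (world z) of board below 0.009 m and linear speed of board below 0.02 m/s and contact force between board and the fingers below 0.1 N), for 0.2 s.
At the end, for the whole second after the job is handed in: The board lies flat on the bench (within 4 degrees) cream face up, and the mould stands upright (within 4 degrees) and released on it, its centre within 25 mm of the board's centre, both at rest (angle between board's own z axis and vertical above 3.07 rad and height (world z) of board below 0.009 m and horizontal distance between mould and board below 0.025 m and height (world z) of mould between 0.009 and 0.015 m and angle between mould's own z axis and vertical below 0.07 rad and linear speed of each of board, mould below 0.02 m/s); the robot touches nothing.
It fails at once if the mould is dropped (falls free faster than 0.8 m/s) (linear speed of mould above 0.8 m/s and contact force between mould and the fingers below 0.1 N).
It fails at once if the mould is tipped over (angle between mould's own z axis and vertical above 0.9 rad).
It fails at once if a bystander is moved by more than 30 mm (distance of any of lunchbox, chopsticks, eggring, bowl, cup, sauce from where it was at the start of the episode above 0.03 m).
It also fails if it takes over 67 s, if anything falls off the work surface, if the arm or the gripper's body presses on something with over 40 N, if the wrist force passes 120 N, or if a joint passes its speed limit or range.

## Working session

There is one attempt and no reset: what is moved stays moved. The work goes in short steps, Python scripts to look and compute and a tool call to move; the robot and the scene stay as the last step left them, time stands still between calls to the robot, and variables do not carry over. Pictures are saved under pics/ and viewed, and the job is handed in when it is done.

Besides the shell and the picture viewer there is one more tool, called after "Emit:" as a command line: name --argument value ..., lists and objects as JSON in quotes. arm_command: Moves the arm, as the interface text tells. Its arguments: {"type":"object","properties":{"steps":{"type":"array"},"gripper":{"type":"number"},"newtons":{"type":"number"}},"required":["steps"]}

```bash
mkdir -p pics
cat > h.py <<'E'
import numpy as np, cv2
from bench import telemetry, eyes, order
def snap(n,f=None):
    im=eyes.snapshot(n)
    if f: cv2.imwrite('pics/'+f+'.png',im)
    return im
def ray(n,pts):
    c=eyes.camera_info(n);K=np.array([[c['fx'],0,c['cx']],[0,c['fy'],c['cy']],[0,0,1]])
    R=np.array(c['R']);t=np.array(c['t'])
    u=cv2.undistortPoints(np.array(pts,float).reshape(-1,1,2),K,np.array(c['D'],float)).reshape(-1,2)
    d=np.c_[u,np.ones(len(u))]@R
    return -R.T@t,d
def onz(n,pts,z):
    o,d=ray(n,pts); return o+d*((z-o[2])/d[:,2])[:,None]
def proj(n,X):
    c=eyes.camera_info(n);K=np.array([[c['fx'],0,c['cx']],[0,c['fy'],c['cy']],[0,0,1]])
    R=np.array(c['R']);t=np.array(c['t'])
    return cv2.projectPoints(np.array(X,float).reshape(-1,1,3),cv2.Rodrigues(R)[0],t,K,np.array(c['D'],float))[0].reshape(-1,2)
E
python3 - <<'E'
from h import *
snap('scene','s0');snap('top','t0')
for n in('scene','top'):
    c=eyes.camera_info(n);print(n,c['fx'],-np.array(c['R']).T@np.array(c['t']),np.round(c['R'],3).tolist())
print(telemetry.state())
E
```

```text
scene 436.83000186791793 [ 0.98543592 -0.79541325  1.05070098] [[0.85, 0.527, 0.003], [0.392, -0.627, -0.673], [-0.353, 0.573, -0.74]]
top 366.5035634648924 [ 0.27143    -0.0612974   1.48342193] [[-0.004, -1.0, -0.025], [-0.982, 0.009, -0.191], [0.191, 0.024, -0.981]]
{'t': 0.1, 'joint_pos': array([ 1.13087128e+00,  3.59388459e-01,  1.51132234e+00, -2.20529837e-05,
        1.27252698e+00, -1.15090859e-01]), 'dq': array([ 0.00042631, -0.001674  , -0.00172366,  0.00033437,  0.00087834,
       -0.0006678 ]), 'joint_efforts': array([-5.30076195e-04, -5.16354561e+01, -2.71406901e+01,  6.76213461e-02,
        2.77023227e-02, -1.85700219e-05]), 'ee_pos': array([0.19122923, 0.56804211, 0.22192088]), 'ee_rot': array([ 1.61700699e-01,  9.86839504e-01, -7.93981024e-04, -2.15215827e-04]), 'contact_force': array([ 0.37097083, -0.28529168,  0.10859546]), 'moment': array([ 0.05738947,  0.0410957 , -0.02447188]), 'gripper_width': 0.9968409685332987}
```

View pics/s0.png

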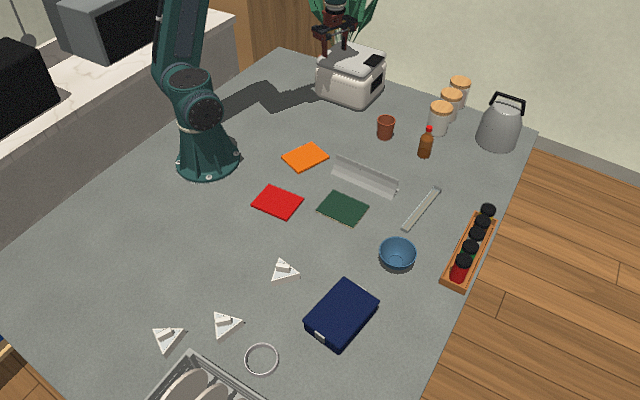

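View pics/t0.png

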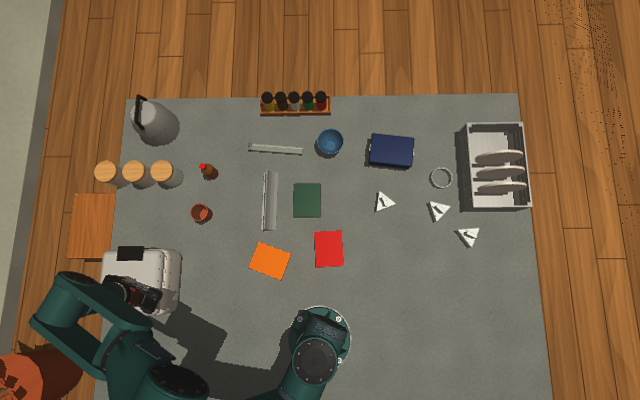

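The scene picture shows the green board at about (342,208), the fence at (365,176) and three mould candidates at (285,270), (227,325) and (167,338). In the top view they are at (307,200), (269,200), and (384,202), (438,210), (468,236). I'll measure these next.

Run:
```python
from h import *
for n,f in(('scene','s0'),('top','t0')):
    im=cv2.imread(f'pics/{f}.png');hsv=cv2.cvtColor(im,cv2.COLOR_BGR2HSV)
    m=cv2.inRange(hsv,(60,80,30),(88,255,130))
    roi=np.zeros_like(m)
    if n=='top': roi[175:225,285:330]=255
    else: roi[185:232,310:375]=255
    m&=roi
    c=max(cv2.findContours(m,0,1)[0],key=cv2.contourArea)
    ap=cv2.approxPolyDP(c,5,True).reshape(-1,2)
    P=onz(n,c.reshape(-1,2),0.012)[:,:2].astype(np.float32)
    print(n,'board',cv2.minAreaRect(P),cv2.contourArea(c))
    print(onz(n,ap,0.012).round(3).tolist())
    m=cv2.inRange(hsv,(0,0,170),(180,50,255))
    for c in cv2.findContours(m,0,1)[0]:
        a=cv2.contourArea(c)
        if 60<a<600:
            x,y,w,h=cv2.boundingRect(c)
            P=onz(n,[[x+w/2,y+h/2]],0.03)[0]
            if -0.7<P[1]<0.2 and 0.3<P[0]<0.95: print(n,'white',a,(x,y,w,h),P.round(3),np.hypot(*P[:2]))
s=cv2.imread('pics/s0.png');t=cv2.imread('pics/t0.png')
a=cv2.resize(t[150:250,240:400],None,fx=5,fy=5,interpolation=cv2.INTER_CUBIC);cv2.imwrite('pics/tz.png',a)
a=cv2.resize(s[140:290,250:410],None,fx=4,fy=4,interpolation=cv2.INTER_CUBIC);cv2.imwrite('pics/sz.png',a)
```

```text
scene board ((0.5388144850730896, 0.04611850529909134), (0.10800225287675858, 0.13640464842319489), 89.916015625) 977.5
[[0.473, 0.099, 0.012], [0.473, -0.008, 0.012], [0.606, -0.003, 0.012], [0.606, 0.096, 0.012]]
scene white 115.5 (160, 370, 34, 30) [ 0.502 -0.667  0.03 ] 0.8348546859711867
scene white 186.5 (145, 348, 120, 52) [ 0.54  -0.609  0.03 ] 0.8141416388572376
scene white 404.5 (152, 327, 32, 27) [ 0.403 -0.595  0.03 ] 0.7185230981122996
scene white 380.5 (214, 311, 29, 29) [ 0.506 -0.478  0.03 ] 0.6957176585223726
scene white 307.0 (271, 257, 29, 25) [ 0.53  -0.257  0.03 ] 0.5890437769823291
scene white 115.5 (331, 170, 42, 20) [0.511 0.158 0.03 ] 0.5352428778632067
top board ((0.5781587958335876, 0.0493839830160141), (0.1025598868727684, 0.04616417735815048), 89.4410400390625) 42.0
[[0.56, 0.101, 0.012], [0.601, 0.072, 0.012], [0.601, -0.002, 0.012], [0.602, 0.097, 0.012]]
top white 140.5 (458, 228, 21, 19) [ 0.377 -0.586  0.03 ] 0.6971520545791231
top white 168.5 (430, 202, 20, 19) [ 0.48  -0.483  0.03 ] 0.6810772049797205
top white 170.0 (377, 192, 19, 19) [ 0.522 -0.273  0.03 ] 0.5894238098693864
```

View pics/tz.png

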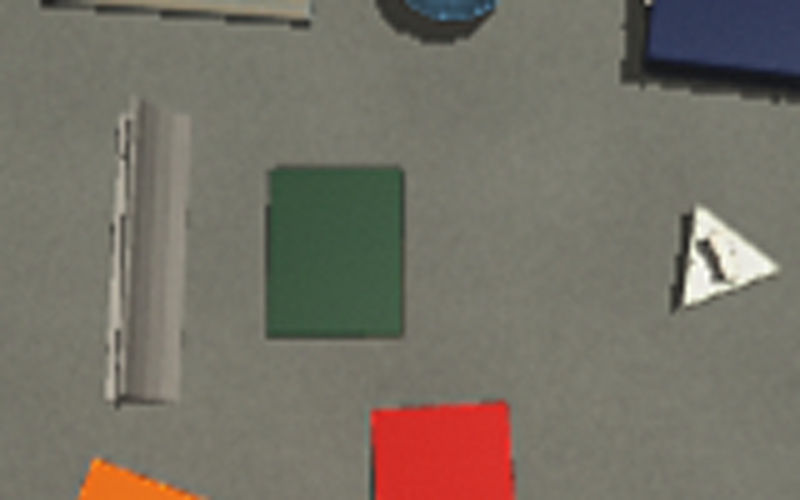

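View pics/sz.png

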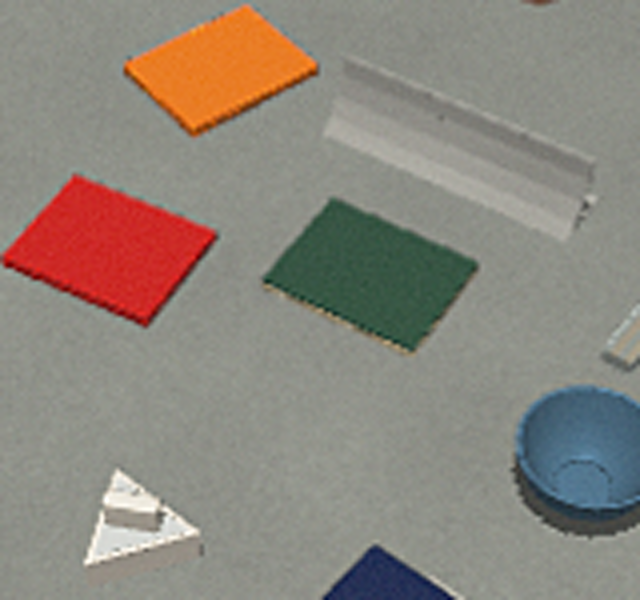

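Run:
```python
from h import *
T=lambda L:[[240+(u-2)/5,150+(v-2)/5] for u,v in L]
S=lambda L:[[250+(u-1.5)/4,140+(v-1.5)/4] for u,v in L]
toeT=onz('top',T([(190,115),(180,402)]),0);toeS=onz('scene',S([(325,134),(568,240)]),0)
rimT=onz('top',T([(138,97),(127,402)]),0.066);rimS=onz('scene',S([(343,56),(596,160)]),0.066)
for n,a in(('toeT',toeT),('toeS',toeS),('rimT',rimT),('rimS',rimS)):
    d=a[1]-a[0];print(n,a.round(3).tolist(),a.mean(0).round(3),np.linalg.norm(d).round(3),np.degrees(np.arctan2(d[1],d[0])))
print('board',onz('top',T([(266,168),(404,168),(403,337),(267,337)]),0.012).round(3).tolist())
print('boardS',onz('scene',S([(333,198),(478,266),(413,350),(263,282)]),0.012).round(3).tolist())
mT=onz('top',T([(696,205),(779,268),(682,309)]),0.03);mS=onz('scene',S([(118,468),(201,534),(86,567)]),0.03)
print(mT.round(3).tolist(),mT.mean(0));print(mS.round(3).tolist(),mS.mean(0))
# tab top ends
print('tabT',onz('top',T([(702,243),(724,278)]),0.056).round(3).tolist())
print('tabS',onz('scene',S([(112,502),(160,517)]),0.056).round(3).tolist())
a=cv2.imread('pics/s0.png')[250:290,262:310];cv2.imwrite('pics/ms.png',cv2.resize(a,None,fx=12,fy=12,interpolation=cv2.INTER_CUBIC))
a=cv2.imread('pics/t0.png')[185:217,368:404];cv2.imwrite('pics/mt.png',cv2.resize(a,None,fx=14,fy=14,interpolation=cv2.INTER_CUBIC))
```

```text
toeT [[0.654, 0.172, 0.0], [0.414, 0.175, 0.0]] [0.534 0.173 0.   ] 0.24 179.23195719444277
toeS [[0.417, 0.177, 0.0], [0.655, 0.174, 0.0]] [0.536 0.175 0.   ] 0.238 -0.6734157481892857
rimT [[0.652, 0.204, 0.066], [0.408, 0.206, 0.066]] [0.53  0.205 0.066] 0.244 179.47868495263086
rimS [[0.415, 0.208, 0.066], [0.656, 0.207, 0.066]] [0.536 0.207 0.066] 0.241 -0.35595168288814594
board [[0.605, 0.106, 0.012], [0.604, -0.008, 0.012], [0.464, -0.007, 0.012], [0.465, 0.104, 0.012]]
boardS [[0.47, 0.102, 0.012], [0.61, 0.098, 0.012], [0.608, -0.007, 0.012], [0.471, -0.009, 0.012]]
[[0.567, -0.244, 0.03], [0.515, -0.309, 0.03], [0.483, -0.23, 0.03]] [ 0.52153333 -0.26090849  0.03      ]
[[0.489, -0.23, 0.03], [0.571, -0.246, 0.03], [0.519, -0.31, 0.03]] [ 0.52633621 -0.26207474  0.03      ]
tabT [[0.531, -0.244, 0.056], [0.503, -0.261, 0.056]]
tabS [[0.515, -0.27, 0.056], [0.55, -0.263, 0.056]]
```

View pics/ms.png

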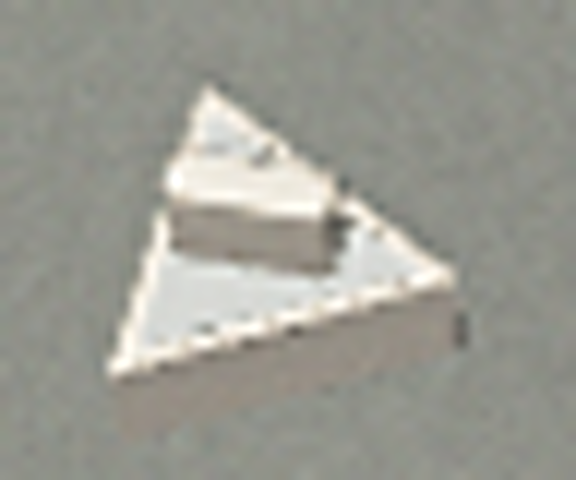

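View pics/mt.png

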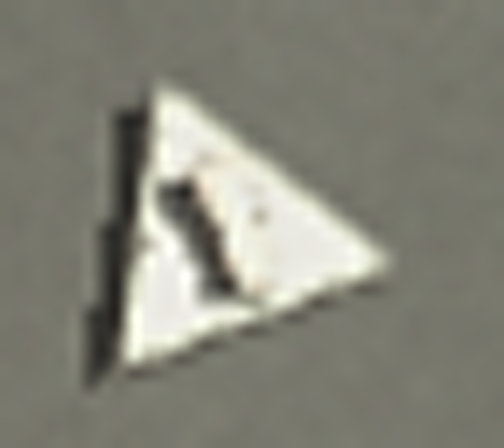

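Board: centre about (0.537, 0.048), square to the fence. The fence toe is at y≈0.174 and the rim at y≈0.206. Mould: nearest candidate at (0.524, -0.262), yaw about 21°. First I'll move in front of the board with the jaws along x.

Emit:
arm_command --steps '[{"offset": [0.25,-0.44,0],"turn": [0,0,-0.014]},{"offset": [0.5,-0.88,0],"turn": [0,0,-0.0283]}]' --gripper 0

```text
t: 0.35
ee_pos: [0.2416, 0.4796, 0.2221]
ee_rot: [0.249, 0.968, -0.0, -0.0]
contact_force: [0.8, 0.6, -0.1]
gripper_width: 1.001
```

Emit:
arm_command --steps '[{"offset": [0.25,-0.44,0],"turn": [0,0,-0.014]},{"offset": [0.5,-0.88,0],"turn": [0,0,-0.0283]}]'

```text
t: 0.6
ee_pos: [0.2918, 0.391, 0.2223]
ee_rot: [0.335, 0.942, -0.0, -0.0]
contact_force: [0.8, 0.4, 0.2]
gripper_width: 1.003
```

Emit:
arm_command --steps '[{"offset": [0.25,-0.44,0],"turn": [0,0,-0.014]},{"offset": [0.5,-0.88,0],"turn": [0,0,-0.0283]}]'

```text
t: 0.85
ee_pos: [0.3418, 0.303, 0.2225]
ee_rot: [0.417, 0.909, -0.0, -0.0]
contact_force: [0.3, 0.0, 0.3]
gripper_width: 0.997
```

Emit:
arm_command --steps '[{"offset": [0.25,-0.44,0],"turn": [0,0,-0.014]},{"offset": [0.5,-0.88,0],"turn": [0,0,-0.0283]}]'

```text
t: 1.1
ee_pos: [0.3919, 0.2151, 0.2225]
ee_rot: [0.496, 0.868, -0.0, -0.0]
contact_force: [1.2, 0.1, 0.2]
gripper_width: 1.002
```

Emit:
arm_command --steps '[{"offset": [0.25,-0.44,0],"turn": [0,0,-0.014]},{"offset": [0.5,-0.88,0],"turn": [0,0,-0.0283]}]'

```text
t: 1.35
ee_pos: [0.4419, 0.127, 0.2225]
ee_rot: [0.572, 0.821, -0.0, -0.0]
contact_force: [0.9, 0.3, -0.9]
gripper_width: 1.0
```

Emit:
arm_command --steps '[{"offset": [0.25,-0.44,0],"turn": [0,0,-0.014]},{"offset": [0.5,-0.88,0],"turn": [0,0,-0.0283]}]'

```text
t: 1.6
ee_pos: [0.4919, 0.039, 0.2224]
ee_rot: [0.642, 0.766, -0.0, -0.0]
contact_force: [0.5, 0.5, 0.2]
gripper_width: 1.0
```

Emit:
arm_command --steps '[{"offset": [0.25,-0.44,0],"turn": [0,0,-0.014]},{"offset": [0.5,-0.88,0],"turn": [0,0,-0.0283]},{"offset": [0.5,-0.88,0],"turn": [0,0,-0.0283]},{"offset": [0.5,-0.88,0],"turn": [0,0,-0.0283]}]'

```text
t: 2.1
ee_pos: [0.5405, -0.0469, 0.222]
ee_rot: [0.707, 0.708, -0.0, -0.001]
contact_force: [-0.8, -0.0, 0.5]
gripper_width: 0.997
```

Emit:
arm_command --steps '[{"offset": [-0.02,0,-0.5],"turn": [0,0,0]},{"offset": [-0.03,0,-1.0],"turn": [0,0,0]}]'

```text
t: 2.35
ee_pos: [0.538, -0.0459, 0.1223]
ee_rot: [0.706, 0.708, 0.001, 0.001]
contact_force: [-0.0, 0.2, 0.5]
gripper_width: 1.003
```

Emit:
arm_command --steps '[{"offset": [0,0,-0.4],"turn": [0,0,0]},{"offset": [0,0,-0.8],"turn": [0,0,0]},{"offset": [0,0,-0.95],"turn": [0,0,0]},{"offset": [0,0,-0.95],"turn": [0,0,0]}]'

```text
t: 2.85
ee_pos: [0.5375, -0.0464, 0.0273]
ee_rot: [0.706, 0.708, -0.001, -0.001]
contact_force: [-0.3, -0.1, 0.8]
gripper_width: 1.003
```

Emit:
arm_command --steps '[{"offset": [0,0,-0.13],"turn": [0,0,0]},{"offset": [0,0,-0.2],"turn": [0,0,0]},{"offset": [0,0,-0.23],"turn": [0,0,0]},{"offset": [0,0,-0.23],"turn": [0,0,0]}]'

```text
t: 3.35
ee_pos: [0.5384, -0.0475, 0.0046]
ee_rot: [0.707, 0.708, -0.0, -0.0]
contact_force: [0.1, 0.6, 0.9]
gripper_width: 0.998
```

Run:
```python
from h import *
im=snap('scene');cv2.imwrite('pics/s1.png',cv2.resize(im[100:300,230:430],None,fx=3,fy=3))
s=telemetry.state();print(s['ee_pos'],s['contact_force'])
```

```text
[ 0.53860095 -0.0475106   0.00476701] [-0.05062888  0.12723317  0.15842753]
```

View pics/s1.png

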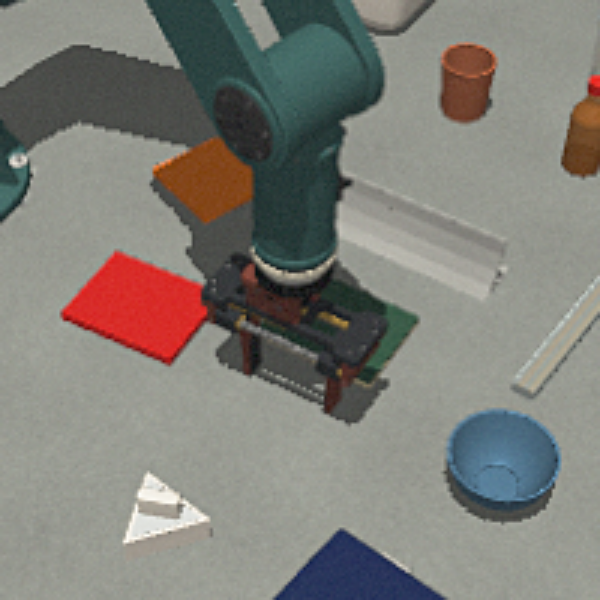

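The fingers are down in front of the near edge, and the gripper's wide side lies along x. Next I push.

Emit:
arm_command --steps '[{"offset": [0,0.15,0],"turn": [0,0,0]},{"offset": [0,0.28,0],"turn": [0,0,0]},{"offset": [0,0.38,0],"turn": [0,0,0]},{"offset": [0,0.48,0],"turn": [0,0,0]},{"offset": [0,0.58,0],"turn": [0,0,0]},{"offset": [0,0.68,0],"turn": [0,0,0]},{"offset": [0,0.78,0],"turn": [0,0,0]},{"offset": [0,0.88,0],"turn": [0,0,0]},{"offset": [0,0.95,0],"turn": [0,0,0]}]'

```text
t: 4.53
ee_pos: [0.5385, 0.0482, 0.0047]
ee_rot: [0.707, 0.708, -0.0, 0.0]
contact_force: [-0.3, -2.5, 3.0]
gripper_width: 0.999
```

Emit:
arm_command --steps '[{"offset": [0,0.08,0],"turn": [0,0,0]},{"offset": [0,0.16,0],"turn": [0,0,0]},{"offset": [0,0.24,0],"turn": [0,0,0]},{"offset": [0,0.32,0],"turn": [0,0,0]},{"offset": [0,0.4,0],"turn": [0,0,0]},{"offset": [0,0.48,0],"turn": [0,0,0]},{"offset": [0,0.56,0],"turn": [0,0,0]},{"offset": [0,0.64,0],"turn": [0,0,0]}]'

```text
t: 5.52
ee_pos: [0.5381, 0.1125, 0.0044]
ee_rot: [0.707, 0.708, -0.0, -0.0]
contact_force: [0.2, -1.4, -1.1]
gripper_width: 1.001
```

Run:
```python
from h import *
im=snap('scene');cv2.imwrite('pics/s2.png',cv2.resize(im[100:270,270:440],None,fx=3.5,fy=3.5))
s=telemetry.state();print(s['ee_pos'],s['contact_force'])
```

```text
[0.53830843 0.11337419 0.00454291] [-0.38750292  0.99077565 -0.16060303]
```

View pics/s2.png

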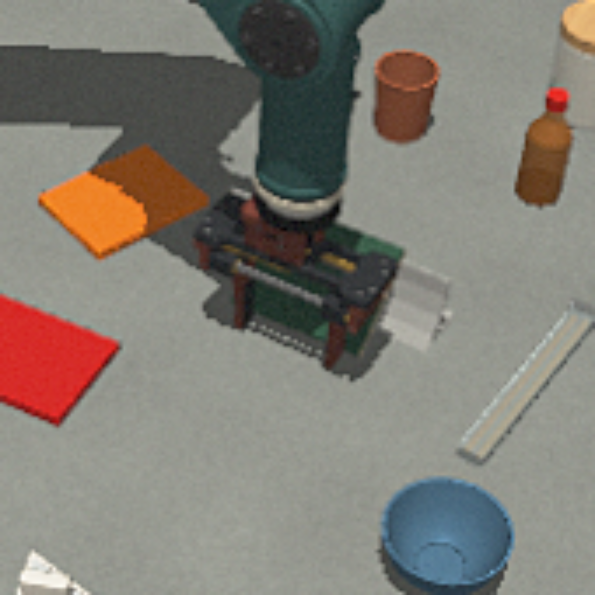

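The board is climbing the face evenly. I continue slowly.

Emit:
arm_command --steps '[{"offset": [0,0.06,0],"turn": [0,0,0]},{"offset": [0,0.12,0],"turn": [0,0,0]},{"offset": [0,0.18,0],"turn": [0,0,0]},{"offset": [0,0.23,0],"turn": [0,0,0]},{"offset": [0,0.28,0],"turn": [0,0,0]},{"offset": [0,0.32,0],"turn": [0,0,0]},{"offset": [0,0.34,0],"turn": [0,0,0]},{"offset": [0,0.34,0],"turn": [0,0,0]},{"offset": [0,0.34,0],"turn": [0,0,0]}]'

```text
t: 6.7
ee_pos: [0.5386, 0.1457, 0.0047]
ee_rot: [0.707, 0.708, 0.0, -0.0]
contact_force: [-0.4, -0.8, -1.0]
gripper_width: 1.001
```

Run:
```python
from h import *
im=snap('scene');cv2.imwrite('pics/s3.png',cv2.resize(im[100:270,270:440],None,fx=3.5,fy=3.5))
s=telemetry.state();print(s['ee_pos'],s['contact_force'])
```

```text
[0.53864811 0.14560398 0.00470926] [-0.30969992 -0.30298011 -0.7510776 ]
```

View pics/s3.png

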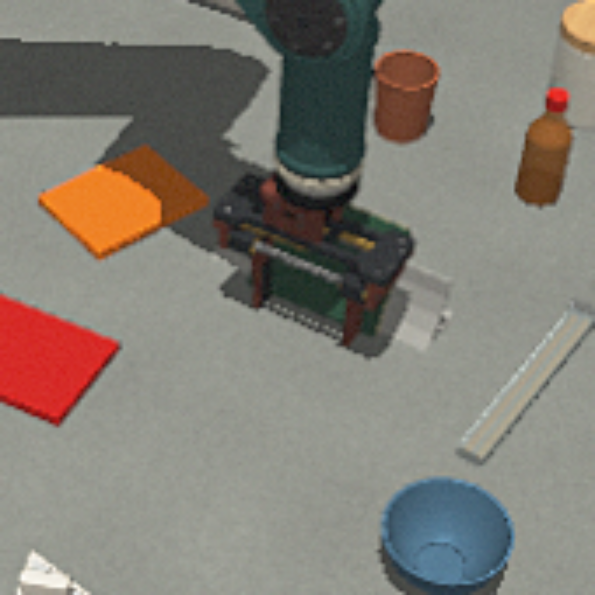

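Emit:
arm_command --steps '[{"offset": [0,0.03,0],"turn": [0,0,0]},{"offset": [0,0.03,0],"turn": [0,0,0]},{"offset": [0,0.03,0],"turn": [0,0,0]},{"offset": [0,-0.05,0],"turn": [0,0,0]},{"offset": [0,-0.2,0],"turn": [0,0,0]},{"offset": [0,-0.5,0],"turn": [0,0,0]},{"offset": [0,-0.9,0],"turn": [0,0,0]}]'

```text
t: 7.62
ee_pos: [0.5385, 0.0543, 0.0047]
ee_rot: [0.706, 0.708, 0.0, 0.0]
contact_force: [0.2, -0.1, -0.4]
gripper_width: 1.001
```

Run:
```python
from h import *
im=snap('scene');cv2.imwrite('pics/s4.png',cv2.resize(im[100:270,270:440],None,fx=3.5,fy=3.5))
im=snap('top');cv2.imwrite('pics/t4.png',cv2.resize(im[150:250,240:340],None,fx=6,fy=6,interpolation=cv2.INTER_CUBIC))
s=telemetry.state();print(s['ee_pos'],s['contact_force'])
```

```text
[0.53855113 0.05190221 0.00469916] [-0.28572538  0.84716317 -0.8066608 ]
```

View pics/s4.png

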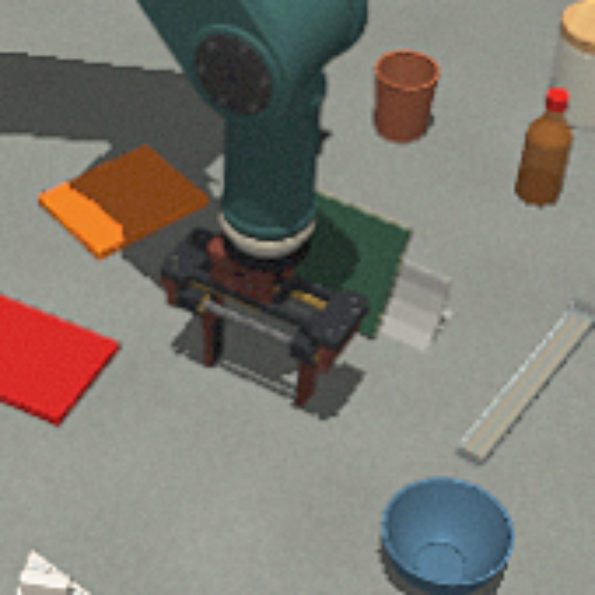

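View pics/t4.png

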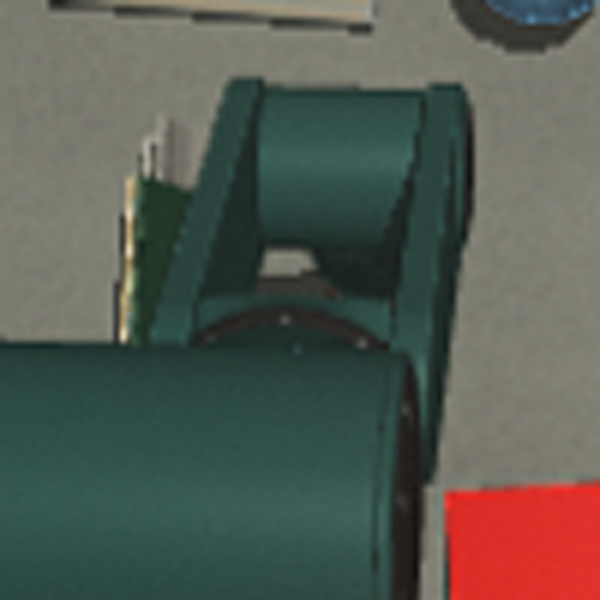

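The board leans on the fence. Its right green edge runs from (412,232) at the top to (377,338) at the bottom in the crop. I'll work out its tilt by casting rays onto the side plane.

Run:
```python
from h import *
S=lambda L:[[270+(u-1.2)/3.5,100+(v-1.2)/3.5] for u,v in L]
o,d=ray('scene',S([(412,232),(377,338)]))
for x in(.602,.607,.612):
    P=o+d*((x-o[0])/d[:,0])[:,None];e=P[0]-P[1];print(P.round(4).tolist(),np.linalg.norm(e),np.degrees(np.arctan2(e[2],e[1])))
# top: green top edge ends / cream back edge
T=lambda L:[[240+(u-2.5)/6,150+(v-2.5)/6] for u,v in L]
print(onz('top',T([(140,178),(127,176)]),.098).round(4).tolist())
```

```text
[[0.602, 0.2304, 0.0816], [0.602, 0.1775, -0.0162]] 0.11124200872497968 61.611710289761895
[[0.607, 0.217, 0.0943], [0.607, 0.1648, -0.0023]] 0.10979141419631226 61.61171028976193
[[0.612, 0.2037, 0.1069], [0.612, 0.1522, 0.0116]] 0.1083408196676451 61.611710289761966
[[0.6026, 0.2132, 0.098], [0.604, 0.2218, 0.098]]
```

Emit:
arm_command --steps '[{"offset": [0,-0.1,0.4],"turn": [0,0,0]},{"offset": [0,-0.1,0.98],"turn": [0,0,0]}]' --gripper 0.45

```text
t: 7.98
ee_pos: [0.5368, 0.0447, 0.1023]
ee_rot: [0.707, 0.707, -0.001, -0.002]
contact_force: [1.1, 0.8, 0.1]
gripper_width: 0.81
```

Emit:
arm_command --steps '[{"offset": [0,0,0.3],"turn": [0,0,0.028]},{"offset": [0,0,0.7],"turn": [0,0,0.056]},{"offset": [0,0.1,0.98],"turn": [0,0,0.084]},{"offset": [0,0.2,0.98],"turn": [0,0,0.112]},{"offset": [0,0.4,0.98],"turn": [0,0,0.14]},{"offset": [0,0.6,0.98],"turn": [0,0,0.168]},{"offset": [0,0.8,0.98],"turn": [0,0,0.196]},{"offset": [0,0.9,0.98],"turn": [0,0,0.224]},{"offset": [0,1.0,0.98],"turn": [0,0,0.25]},{"offset": [0,1.0,0.98],"turn": [0,0,0.25]}]'

```text
t: 9.22
ee_pos: [0.5381, 0.146, 0.2005]
ee_rot: [-0.0, 1.0, 0.0, -0.0]
contact_force: [0.5, -0.2, -0.1]
gripper_width: 0.554
```

Emit:
arm_command --steps '[{"offset": [0,0.3,0],"turn": [-0.02,0,0]},{"offset": [0,0.6,0],"turn": [-0.045,0,0]},{"offset": [0,0.9,0],"turn": [-0.07,0,0]},{"offset": [0,1.0,0],"turn": [-0.0833,0,0]},{"offset": [0,1.0,0],"turn": [-0.0833,0,0]}]'

```text
t: 9.85
ee_pos: [0.5379, 0.2472, 0.199]
ee_rot: [-0.001, 0.966, -0.259, -0.001]
contact_force: [-0.5, 0.3, 1.3]
gripper_width: 0.548
```

Run:
```python
from h import *
im=snap('scene');cv2.imwrite('pics/s5.png',cv2.resize(im[80:270,250:440],None,fx=3.1,fy=3.1))
s=telemetry.state();print(s['t'],s['ee_pos'],s['ee_rot'],s['contact_force'],s['joint_pos'],s['gripper_width'])
from scipy.spatial.transform import Rotation as R
print(R.from_quat(s['ee_rot']).as_matrix().round(3))
```

```text
9.9 [0.53819101 0.24588083 0.19973338] [-4.30311786e-04  9.65959887e-01 -2.58691197e-01 -4.18513759e-04] [-0.80372405  0.2164661  -0.58552929] [ 0.58162858  0.55504579  1.37048665 -0.43086423  1.52786046 -0.90260369] 0.5491425027134568
[[-1.    -0.001 -0.001]
 [-0.001  0.866 -0.5  ]
 [ 0.001 -0.5   -0.866]]
```

View pics/s5.png

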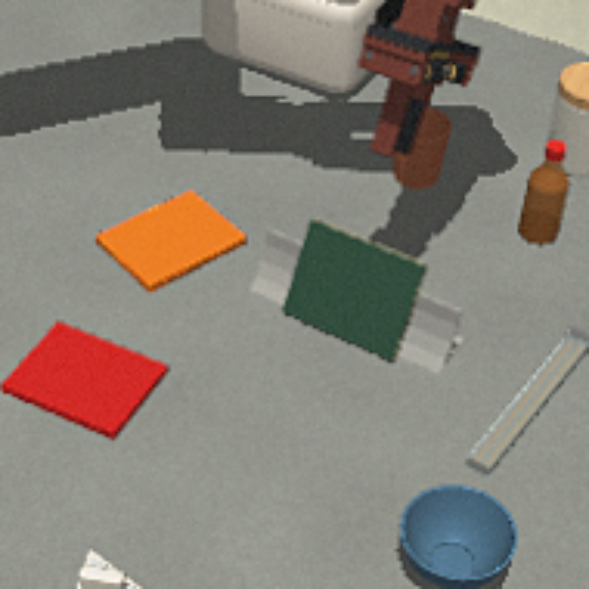

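The whole board is now visible and leaning. Green corners in the crop: (312,221), (426,266), (393,361), (285,313).

Run:
```python
from h import *
m=np.array([(312,221),(426,266),(393,361),(285,313)],float);m=(m-1)/3.1+[250,80]
from scipy.optimize import least_squares
def mod(p):
    x,y0,th,yaw=p;c,s=np.cos(th),np.sin(th);G=np.array([-s,c])*.012
    P=[]
    for sx,l in((-.07,.11),(.07,.11),(.07,0),(-.07,0)):
        y=l*c+G[0];z=l*s+G[1]
        P.append([x+sx*np.cos(yaw)-y*np.sin(yaw),y0+sx*np.sin(yaw)+y*np.cos(yaw),z])
    return np.array(P)
r=least_squares(lambda p:(proj('scene',mod(p))-m).ravel(),[.537,.168,1.05,0])
print(r.x,np.degrees(r.x[2:]),r.fun.round(2));P=mod(r.x);print(P.round(4))
x,y0,th,yaw=r.x;u=np.array([np.cos(th),np.sin(th)]);n=np.array([-np.sin(th),np.cos(th)])
print('top mid',np.array([y0,0])+.11*u+.006*n,'tcp',np.array([y0,0])+.086*u+.006*n)
```

```text
[ 0.53928314  0.16806351  1.07406536 -0.01794332] [61.53941204 -1.02807673] [-0.24 -0.48  0.25  0.39  0.53  0.24 -0.57 -0.26]
[[0.47   0.2112 0.1024]
 [0.61   0.2087 0.1024]
 [0.6091 0.1563 0.0057]
 [0.4691 0.1588 0.0057]]
top mid [0.21520959 0.09956529] tcp [0.2037723  0.07846581]
```

Emit:
arm_command --steps '[{"offset": [0,-0.1,-0.4],"turn": [0,0,0]},{"offset": [0,-0.165,-0.79],"turn": [0,0,0]},{"offset": [0,-0.165,-0.79],"turn": [0,0,0]}]'

```text
t: 10.28
ee_pos: [0.5367, 0.2258, 0.1202]
ee_rot: [0.001, 0.966, -0.26, -0.003]
contact_force: [0.4, 0.1, 0.3]
gripper_width: 0.546
```

Emit:
arm_command --steps '[{"offset": [0,-0.1,-0.17],"turn": [0,0,0]},{"offset": [0,-0.2,-0.34],"turn": [0,0,0]},{"offset": [0,-0.25,-0.43],"turn": [0,0,0]},{"offset": [0,-0.25,-0.43],"turn": [0,0,0]},{"offset": [0,-0.25,-0.43],"turn": [0,0,0]}]'

```text
t: 10.9
ee_pos: [0.5392, 0.2045, 0.0797]
ee_rot: [-0.0, 0.966, -0.258, 0.001]
contact_force: [-0.7, -0.4, -0.4]
gripper_width: 0.549
```

Run:
```python
from h import *
im=snap('scene');cv2.imwrite('pics/s6.png',cv2.resize(im[100:220,310:430],None,fx=5,fy=5))
s=telemetry.state();print(s['t'],s['ee_pos'],s['contact_force'],s['gripper_width'])
```

```text
10.95 [0.53914887 0.20460118 0.07955227] [-0.37269792  0.52591656  0.13814555] 0.5500634479705997
```

View pics/s6.png

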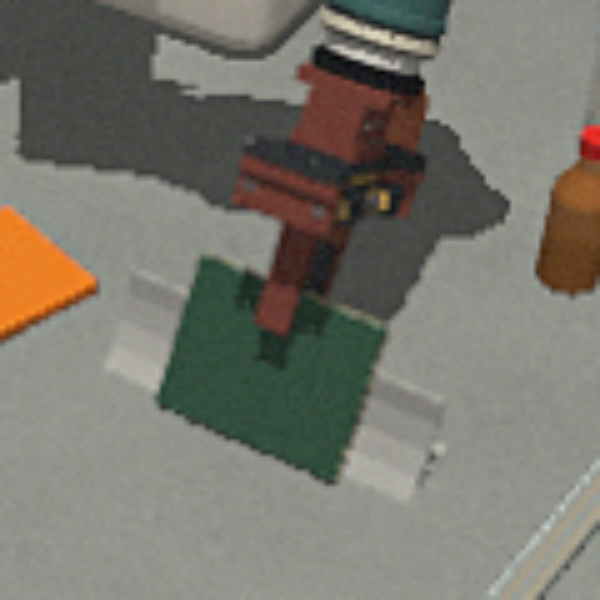

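The fingers straddle the top edge, so I close them.

Emit:
arm_command --steps '[{"offset": [0,0,0],"turn": [0,0,0]},{"offset": [0,0,0],"turn": [0,0,0]},{"offset": [0,0,0],"turn": [0,0,0]},{"offset": [0,0,0],"turn": [0,0,0]},{"offset": [0,0,0],"turn": [0,0,0]},{"offset": [0,0,0],"turn": [0,0,0]}]' --gripper 1 --newtons 20

```text
t: 11.7
ee_pos: [0.5383, 0.2041, 0.0784]
ee_rot: [-0.001, 0.966, -0.259, -0.0]
contact_force: [0.3, -0.2, -1.7]
gripper_width: 0.135
```

Gripped: width 0.135 is the board's 12 mm. Now I lift slightly away from the toe, then swing the board over to about 130°.

Emit:
arm_command --steps '[{"offset": [0,-0.06,0.08],"turn": [0,0,0]},{"offset": [0,-0.13,0.17],"turn": [0,0,0]},{"offset": [0,-0.13,0.17],"turn": [0,0,0]}]'

```text
t: 12.08
ee_pos: [0.5389, 0.1906, 0.0968]
ee_rot: [-0.0, 0.966, -0.259, 0.0]
contact_force: [-0.4, 0.4, -2.5]
gripper_width: 0.134
```

Emit:
arm_command --steps '[{"offset": [0,-0.047,0.024],"turn": [0.0097,0,0]},{"offset": [0,-0.117,0.053],"turn": [0.0236,0,0]},{"offset": [0,-0.19,0.075],"turn": [0.0375,0,0]},{"offset": [0,-0.263,0.092],"turn": [0.0514,0,0]},{"offset": [0,-0.413,0.105],"turn": [0.0792,0,0]},{"offset": [0,-0.563,0.092],"turn": [0.1069,0,0]},{"offset": [0,-0.709,0.053],"turn": [0.1347,0,0]},{"offset": [0,-0.846,-0.011],"turn": [0.1625,0,0]},{"offset": [0,-0.969,-0.097],"turn": [0.1903,0,0]},{"offset": [0,-0.969,-0.097],"turn": [0.1903,0,0]}]'

```text
t: 13.32
ee_pos: [0.5386, 0.0902, 0.0836]
ee_rot: [0.003, 0.944, 0.33, -0.0]
contact_force: [1.1, 0.3, -2.1]
gripper_width: 0.134
```

Run:
```python
from h import *
im=snap('scene');cv2.imwrite('pics/s7.png',cv2.resize(im[100:250,290:440],None,fx=4,fy=4))
s=telemetry.state();print(s['t'],s['ee_pos'],s['contact_force'],s['gripper_width'],s['joint_pos'])
from scipy.spatial.transform import Rotation as R
print(R.from_quat(s['ee_rot']).as_matrix().round(3))
```

```text
13.375 [0.53838188 0.09199214 0.08461801] [-0.192452   -0.60087664 -2.52329911] 0.1318452976883677 [-0.38746239  0.58558933  1.80073593  0.68326888  1.14942213 -2.36899854]
[[-1.     0.004  0.   ]
 [ 0.003  0.783  0.622]
 [ 0.002  0.622 -0.783]]
```

View pics/s7.png

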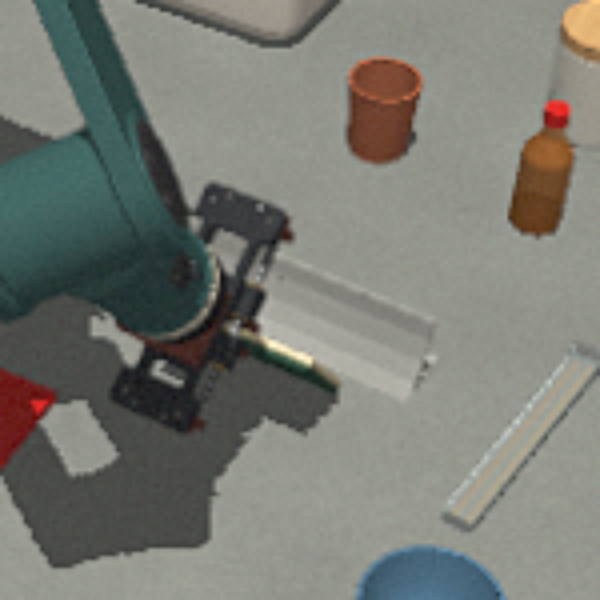

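Emit:
arm_command --steps '[{"offset": [0,0,-0.06],"turn": [0,0,0]},{"offset": [0,0,-0.12],"turn": [0,0,0]},{"offset": [0,0,-0.12],"turn": [0,0,0]}]'

```text
t: 13.75
ee_pos: [0.538, 0.0956, 0.0741]
ee_rot: [-0.002, 0.944, 0.329, -0.0]
contact_force: [0.0, 1.0, -1.6]
gripper_width: 0.136
```

Emit:
arm_command --steps '[{"offset": [0,0,0],"turn": [0,0,0]},{"offset": [0,0,0],"turn": [0,0,0]},{"offset": [0,0,0],"turn": [0,0,0]},{"offset": [0,0,0],"turn": [0,0,0]}]' --gripper 0.6

```text
t: 14.25
ee_pos: [0.5386, 0.0941, 0.074]
ee_rot: [-0.001, 0.944, 0.33, 0.0]
contact_force: [-0.2, -0.3, -1.1]
gripper_width: 0.4
```

Run:
```python
from h import *
im=snap('scene');cv2.imwrite('pics/s8.png',cv2.resize(im[100:250,290:440],None,fx=4,fy=4))
s=telemetry.state();print(s['t'],s['ee_pos'],s['contact_force'],s['gripper_width'])
```

```text
14.3 [0.53858186 0.09410256 0.07399059] [ 0.03667279 -0.38264562 -0.29897179] 0.40040362749290737
```

View pics/s8.png

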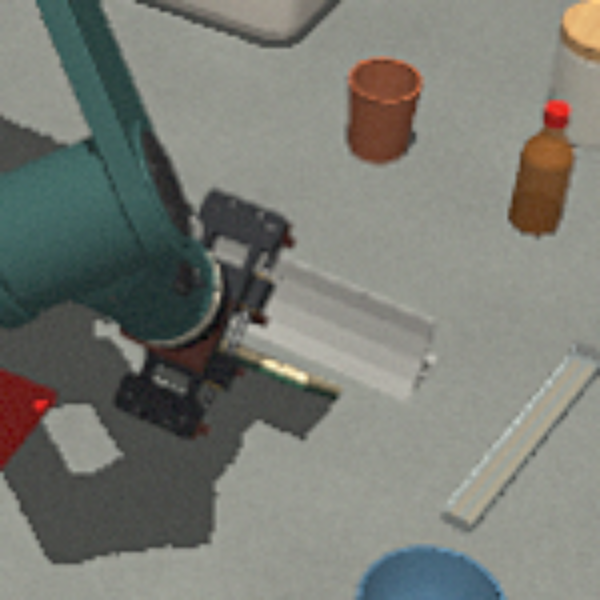

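Emit:
arm_command --steps '[{"offset": [0,-0.12,0.16],"turn": [0,0,0]},{"offset": [0,-0.25,0.32],"turn": [0,0,0]},{"offset": [0,-0.4,0.5],"turn": [0,0,0]},{"offset": [0,-0.6,0.8],"turn": [0,0,0]},{"offset": [0,-0.8,1.0],"turn": [0,0,0]}]'

```text
t: 14.92
ee_pos: [0.5386, 0.0135, 0.1752]
ee_rot: [-0.001, 0.944, 0.33, 0.001]
contact_force: [-0.7, -0.2, -0.1]
gripper_width: 0.399
```

Run:
```python
from h import *
im=snap('scene');cv2.imwrite('pics/s9.png',cv2.resize(im[100:250,290:440],None,fx=4,fy=4))
s=telemetry.state();print(s['t'],s['ee_pos'],s['contact_force'],s['gripper_width'])
```

```text
14.975 [0.5403224  0.01090868 0.17689868] [ 0.78955453 -0.93550326  1.29890455] 0.3999772176404391
```

View pics/s9.png

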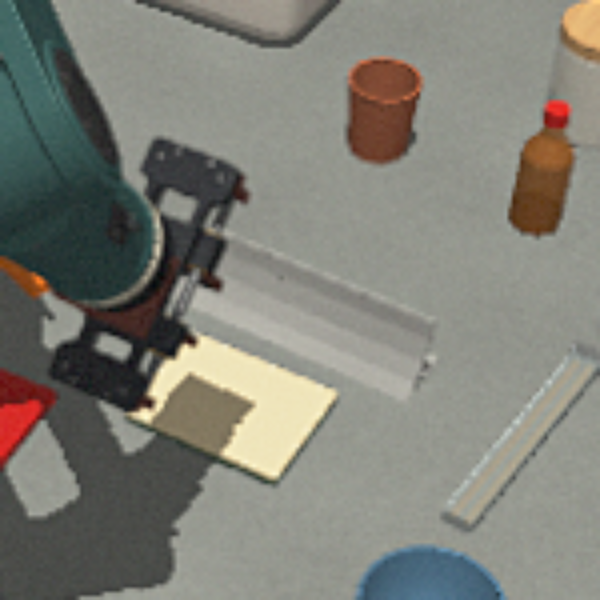

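The board lies flat with its cream face up. Now I straighten the tool and head for the mould.

Emit:
arm_command --steps '[{"offset": [0,-0.25,0.1],"turn": [-0.027,0,0]},{"offset": [0,-0.5,0.1],"turn": [-0.054,0,0]},{"offset": [0,-0.75,0.1],"turn": [-0.081,0,0]},{"offset": [0,-1.0,0.1],"turn": [-0.1068,0,0]}]'

```text
t: 15.48
ee_pos: [0.5387, -0.0862, 0.1844]
ee_rot: [-0.001, 1.0, -0.002, 0.001]
contact_force: [-0.1, -1.2, -0.8]
gripper_width: 0.397
```

Emit:
arm_command --steps '[{"offset": [-0.06,-0.45,0],"turn": [0,0,0.029]},{"offset": [-0.14,-0.95,0],"turn": [0,0,0.058]}]'

```text
t: 15.72
ee_pos: [0.5246, -0.1796, 0.1836]
ee_rot: [-0.187, 0.982, 0.001, 0.0]
contact_force: [0.7, 0.1, 0.5]
gripper_width: 0.402
```

Emit:
arm_command --steps '[{"offset": [0,-0.4,0],"turn": [0,0,0]},{"offset": [0,-0.77,0],"turn": [0,0,0]},{"offset": [0,-0.77,0],"turn": [0,0,0]},{"offset": [0,-0.77,0],"turn": [0,0,0]}]'

```text
t: 16.23
ee_pos: [0.524, -0.2567, 0.1833]
ee_rot: [-0.182, 0.983, 0.001, -0.0]
contact_force: [-0.4, -0.6, 1.1]
gripper_width: 0.403
```

Run:
```python
from h import *
im=snap('scene','s10');t=snap('top','t10')
cv2.imwrite('pics/s10z.png',cv2.resize(im[150:300,240:390],None,fx=4,fy=4))
cv2.imwrite('pics/t10z.png',cv2.resize(t[150:250,250:410],None,fx=5,fy=5))
s=telemetry.state();print(s['t'],s['ee_pos'],s['contact_force'],s['gripper_width'],s['joint_pos'])
from scipy.spatial.transform import Rotation as R
print(R.from_quat(s['ee_rot']).as_matrix().round(3))
for n,g,roi in(('scene',im,(310,180,375,235)),('top',t,(270,170,340,230))):
    hsv=cv2.cvtColor(g,cv2.COLOR_BGR2HSV)
    m=cv2.inRange(hsv,(15,40,120),(35,140,255));z=np.zeros_like(m);z[roi[1]:roi[3],roi[0]:roi[2]]=255
    c=max(cv2.findContours(m&z,0,1)[0],key=cv2.contourArea)
    P=onz(n,c.reshape(-1,2),.012)[:,:2].astype(np.float32);print(n,cv2.contourArea(c),cv2.minAreaRect(P))
```

```text
16.325 [ 0.52415216 -0.25630977  0.18355689] [-0.27964582  1.12289886  0.58938983] 0.40024374731689166 [-5.73963501e-01  3.73859803e-01  1.59214744e+00  1.30172816e-03
  1.17776906e+00 -2.51194057e+00]
[[-0.934 -0.359 -0.001]
 [-0.359  0.934  0.002]
 [ 0.     0.002 -1.   ]]
scene 1040.0 ((0.5370398163795471, 0.08332935720682144), (0.14215929806232452, 0.11475959420204163), 0.4405452311038971)
top 888.5 ((0.5353235006332397, 0.08546145260334015), (0.11098489910364151, 0.1412193477153778), 89.56626892089844)
```

View pics/s10z.png

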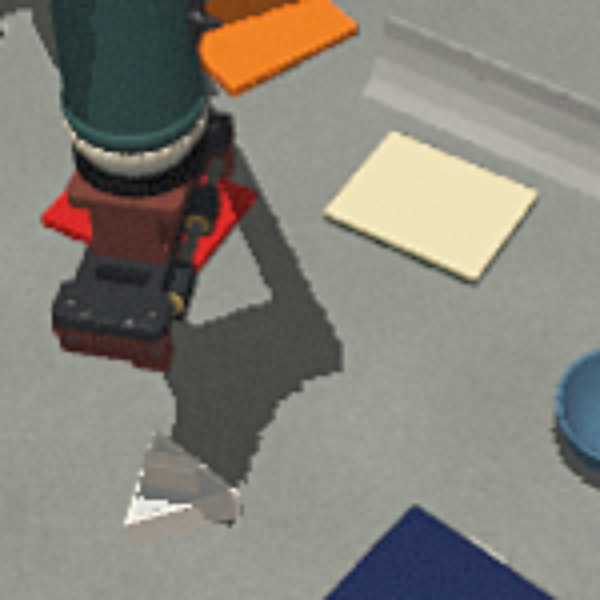

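View pics/t10z.png

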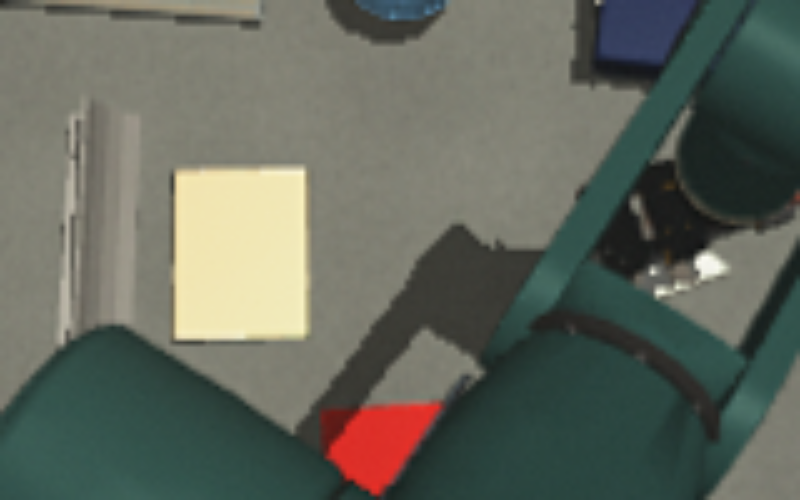

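Emit:
arm_command --steps '[{"offset": [0,-0.05,-0.45],"turn": [0,0,0]},{"offset": [0,-0.05,-0.85],"turn": [0,0,0]},{"offset": [0,-0.05,-0.95],"turn": [0,0,0]},{"offset": [0,-0.05,-0.95],"turn": [0,0,0]}]' --gripper 0.4

```text
t: 16.82
ee_pos: [0.5245, -0.262, 0.089]
ee_rot: [-0.182, 0.983, 0.001, -0.0]
contact_force: [-0.1, -0.3, -0.6]
gripper_width: 0.602
```

Run:
```python
from h import *
im=snap('scene','s11')
cv2.imwrite('pics/s11z.png',cv2.resize(im[210:300,240:330],None,fx=6.5,fy=6.5))
s=telemetry.state();print(s['t'],s['ee_pos'],s['contact_force'],s['gripper_width'])
print(onz('scene',[[283.2,265.5]],.056))
```

```text
16.875 [ 0.52520928 -0.26267866  0.08989564] [ 0.34185913  0.2358085  -0.43431484] 0.6038006755857617
[[ 0.52860676 -0.26316482  0.056     ]]
```

View pics/s11z.png

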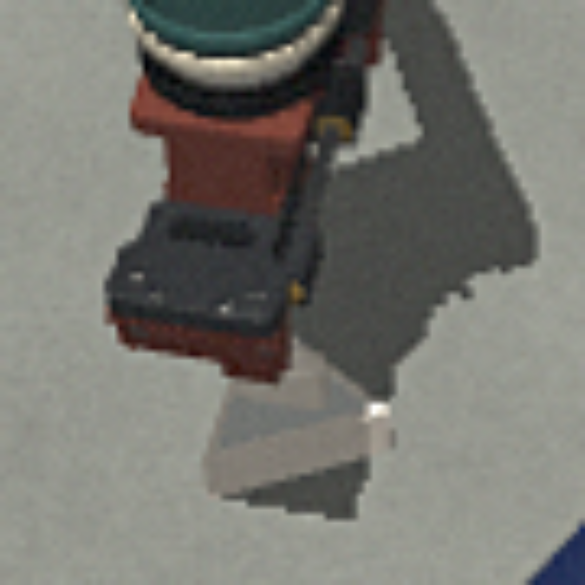

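The gripper is centred over the tab and all estimates agree within 4 mm. I descend and grip.

Emit:
arm_command --steps '[{"offset": [0.01,0,-0.2],"turn": [0,0,0]},{"offset": [0.01,0,-0.4],"turn": [0,0,0]},{"offset": [0.01,0,-0.5],"turn": [0,0,0]},{"offset": [0.01,0,-0.55],"turn": [0,0,0]},{"offset": [0.01,0,-0.55],"turn": [0,0,0]}]'

```text
t: 17.5
ee_pos: [0.5258, -0.263, 0.0344]
ee_rot: [-0.182, 0.983, 0.0, 0.0]
contact_force: [0.3, 0.6, 0.6]
gripper_width: 0.608
```

Emit:
arm_command --steps '[{"offset": [0,0,0],"turn": [0,0,0]},{"offset": [0,0,0],"turn": [0,0,0]},{"offset": [0,0,0],"turn": [0,0,0]},{"offset": [0,0,0],"turn": [0,0,0]},{"offset": [0,0,0],"turn": [0,0,0]},{"offset": [0,0,0],"turn": [0,0,0]}]' --gripper 1 --newtons 20

```text
t: 18.25
ee_pos: [0.5253, -0.2626, 0.0339]
ee_rot: [-0.182, 0.983, 0.001, -0.0]
contact_force: [-1.1, 1.2, 2.5]
gripper_width: 0.158
```

Emit:
arm_command --steps '[{"offset": [0,0,0.08],"turn": [0,0,0]},{"offset": [0,0,0.25],"turn": [0,0,0]},{"offset": [0,0,0.5],"turn": [0,0,0]},{"offset": [0,0,0.7],"turn": [0,0,0]},{"offset": [0,0,0.7],"turn": [0,0,0]}]'

```text
t: 18.88
ee_pos: [0.5271, -0.2639, 0.1065]
ee_rot: [-0.182, 0.983, -0.001, 0.002]
contact_force: [-0.4, -1.3, -2.2]
gripper_width: 0.157
```

Run:
```python
from h import *
im=snap('scene','s12')
cv2.imwrite('pics/s12z.png',cv2.resize(im[180:300,230:350],None,fx=5,fy=5))
s=telemetry.state();print(s['t'],s['ee_pos'],s['contact_force'],s['gripper_width'])
```

```text
18.925 [ 0.52624789 -0.26333168  0.10522298] [ 0.47172776  0.54325197 -1.71985219] 0.1566989583992845
```

View pics/s12z.png

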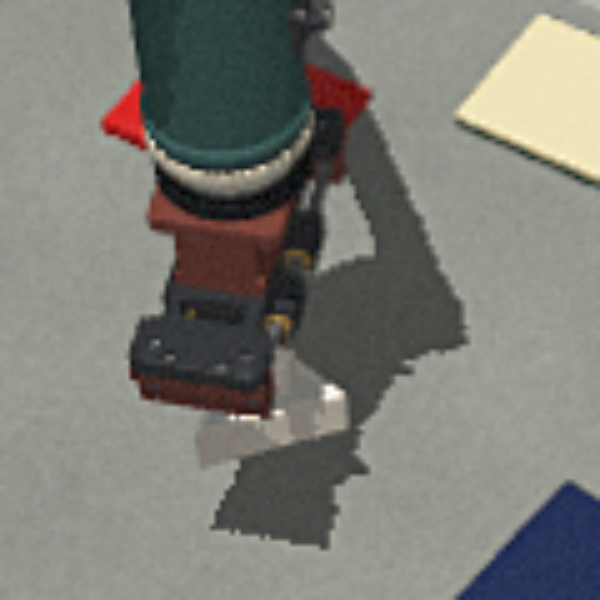

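The mould is lifted and level. I carry it to above the board's centre at (0.536, 0.0845).

Emit:
arm_command --steps '[{"offset": [0,0.15,0],"turn": [0,0,0]},{"offset": [0,0.4,0],"turn": [0,0,0]},{"offset": [0.02,0.7,0],"turn": [0,0,0]},{"offset": [0.03,1.0,0],"turn": [0,0,0]}]'

```text
t: 19.42
ee_pos: [0.5275, -0.1599, 0.1032]
ee_rot: [-0.182, 0.983, 0.001, -0.001]
contact_force: [0.3, 0.6, -1.4]
gripper_width: 0.155
```

Emit:
arm_command --steps '[{"offset": [0,0.3,0],"turn": [0,0,0]},{"offset": [0,0.6,0],"turn": [0,0,0]},{"offset": [0.03,0.9,0],"turn": [0,0,0]}]'

```text
t: 19.8
ee_pos: [0.5299, -0.0698, 0.1032]
ee_rot: [-0.182, 0.983, 0.001, -0.001]
contact_force: [0.1, -0.1, -0.6]
gripper_width: 0.16
```

Emit:
arm_command --steps '[{"offset": [0,0.3,0],"turn": [0,0,0]},{"offset": [0,0.6,0],"turn": [0,0,0]},{"offset": [0.03,0.9,0],"turn": [0,0,0]}]'

```text
t: 20.18
ee_pos: [0.5326, 0.0199, 0.1032]
ee_rot: [-0.182, 0.983, 0.001, -0.001]
contact_force: [-0.5, 0.1, -1.1]
gripper_width: 0.158
```

Emit:
arm_command --steps '[{"offset": [0,0.3,0],"turn": [0,0,0]},{"offset": [0,0.55,0],"turn": [0,0,0]},{"offset": [0.02,0.68,0],"turn": [0,0,0]},{"offset": [0.02,0.68,0],"turn": [0,0,0]},{"offset": [0.02,0.68,0],"turn": [0,0,0]},{"offset": [0.02,0.68,0],"turn": [0,0,0]}]'

```text
t: 20.92
ee_pos: [0.5364, 0.0844, 0.1038]
ee_rot: [-0.181, 0.983, 0.0, -0.0]
contact_force: [-1.0, -0.1, -1.5]
gripper_width: 0.157
```

Emit:
arm_command --steps '[{"offset": [0,0,-0.2],"turn": [0,0,0]},{"offset": [0,0,-0.4],"turn": [0,0,0]},{"offset": [0,0,-0.45],"turn": [0,0,0]},{"offset": [0,0,-0.5],"turn": [0,0,0]},{"offset": [0,0,-0.5],"turn": [0,0,0]},{"offset": [0,0,-0.5],"turn": [0,0,0]}]'

```text
t: 21.68
ee_pos: [0.5369, 0.0852, 0.0545]
ee_rot: [-0.182, 0.983, 0.0, 0.0]
contact_force: [-0.2, -0.1, -1.0]
gripper_width: 0.161
```

Run:
```python
from h import *
im=snap('scene','s13')
cv2.imwrite('pics/s13z.png',cv2.resize(im[120:260,270:410],None,fx=4.2,fy=4.2))
s=telemetry.state();print(s['t'],s['ee_pos'],s['ee_rot'],s['contact_force'],s['gripper_width'])
```

```text
21.725 [0.53689803 0.08521632 0.05446642] [-1.81844157e-01  9.83327171e-01  4.85006578e-04  3.75878715e-04] [-0.02219005  0.3558834  -0.356502  ] 0.15950450297995392
```

View pics/s13z.png

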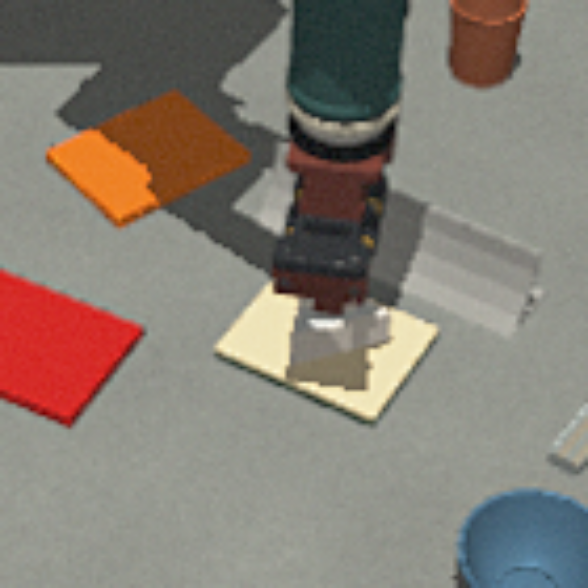

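The mould is over the middle of the board, about 8 mm up. I lower it and release.

Emit:
arm_command --steps '[{"offset": [0,0,-0.03],"turn": [0,0,0]},{"offset": [0,0,-0.06],"turn": [0,0,0]},{"offset": [0,0,-0.075],"turn": [0,0,0]},{"offset": [0,0,-0.085],"turn": [0,0,0]},{"offset": [0,0,-0.085],"turn": [0,0,0]},{"offset": [0,0,-0.085],"turn": [0,0,0]}]'

```text
t: 22.48
ee_pos: [0.5363, 0.0852, 0.0459]
ee_rot: [-0.182, 0.983, 0.001, -0.0]
contact_force: [-3.3, -0.2, 5.7]
gripper_width: 0.16
```

Emit:
arm_command --steps '[{"offset": [0,0,0],"turn": [0,0,0]},{"offset": [0,0,0],"turn": [0,0,0]},{"offset": [0,0,0],"turn": [0,0,0]},{"offset": [0,0,0],"turn": [0,0,0]}]' --gripper 0.5

```text
t: 22.98
ee_pos: [0.5365, 0.0852, 0.0453]
ee_rot: [-0.182, 0.983, 0.001, -0.0]
contact_force: [1.0, 0.2, -0.1]
gripper_width: 0.496
```

Emit:
arm_command --steps '[{"offset": [0,0,0.1],"turn": [0,0,0]},{"offset": [0,0,0.3],"turn": [0,0,0]},{"offset": [0,0,0.6],"turn": [0,0,0]},{"offset": [0,0,1.0],"turn": [0,0,0]}]'

```text
t: 23.48
ee_pos: [0.5358, 0.0852, 0.1464]
ee_rot: [-0.182, 0.983, 0.001, -0.001]
contact_force: [1.4, -0.1, -0.3]
gripper_width: 0.502
```

Emit:
arm_command --steps '[{"offset": [0,-0.5,0.3],"turn": [0,0,0]},{"offset": [0,-1.0,0.6],"turn": [0,0,0]},{"offset": [0,-1.0,0.6],"turn": [0,0,0]}]'

```text
t: 23.85
ee_pos: [0.5385, -0.0179, 0.2087]
ee_rot: [-0.18, 0.984, -0.001, 0.003]
contact_force: [-0.2, 0.7, -0.7]
gripper_width: 0.502
```

Emit:
arm_command --steps '[{"offset": [0,-0.5,0],"turn": [0,0,0]},{"offset": [0,-1.0,0],"turn": [0,0,0]},{"offset": [0,-1.0,0],"turn": [0,0,0]}]'

```text
t: 24.22
ee_pos: [0.5364, -0.1166, 0.205]
ee_rot: [-0.18, 0.984, 0.001, -0.0]
contact_force: [0.3, 0.4, -0.7]
gripper_width: 0.502
```

Run:
```python
from h import *
im=snap('scene','s14');t=snap('top','t14')
cv2.imwrite('pics/s14z.png',cv2.resize(im[160:250,300:390],None,fx=6.6,fy=6.6,interpolation=cv2.INTER_CUBIC))
cv2.imwrite('pics/t14z.png',cv2.resize(t[160:240,265:365],None,fx=7,fy=7,interpolation=cv2.INTER_CUBIC))
s=telemetry.state();print(s['t'],s['ee_pos'],s['contact_force'],s['gripper_width'])
```

```text
24.325 [ 0.53593266 -0.11388646  0.20492202] [-0.081775    0.59501043  0.07735318] 0.4954340256330705
```

View pics/s14.png

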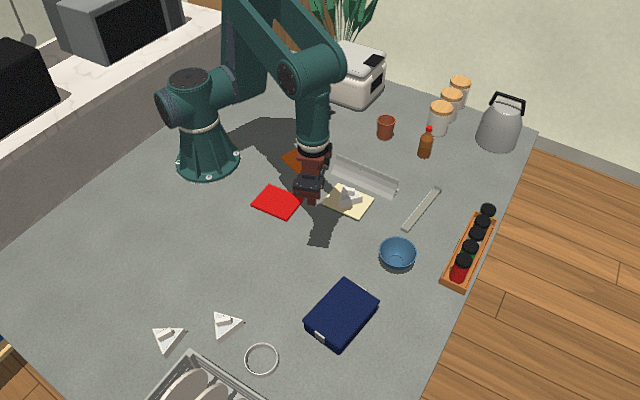

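View pics/s14z.png

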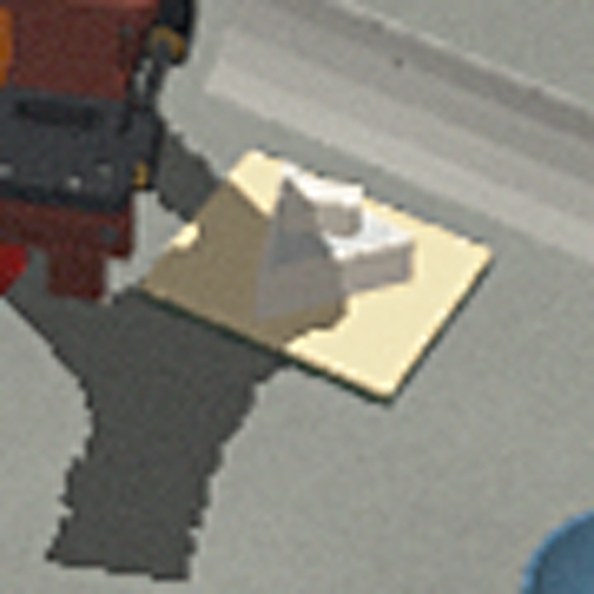

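View pics/t14z.png

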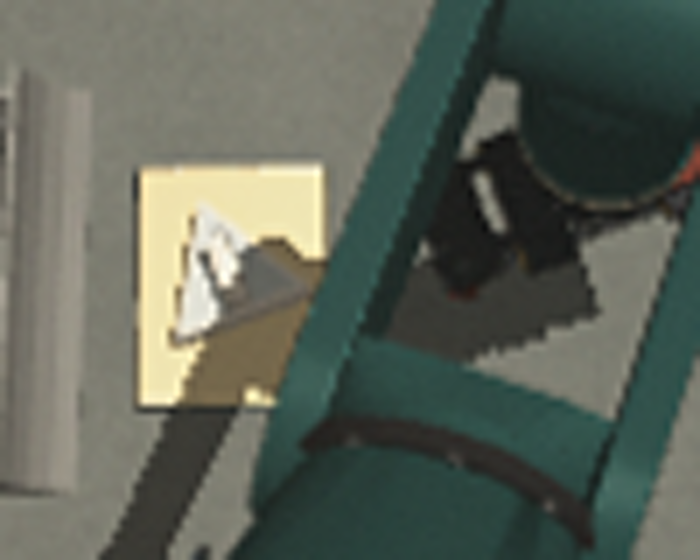

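The mould stands upright near the middle of the board. In the top crop its corners are (200,205), (310,290), (178,342), and the board's left edge runs from (137,166) to (140,406). I'll compute the offset.

Run:
```python
from h import *
T=lambda L:[[265+(u-3)/7,160+(v-3)/7] for u,v in L]
S=lambda L:[[300+(u-3)/6.6,160+(v-3)/6.6] for u,v in L]
m=onz('top',T([(200,205),(310,290),(178,342)]),.042);print(m.mean(0))
print(onz('top',T([(137,166),(324,165),(140,406)]),.012).round(4))
m=onz('scene',S([(286,170),(413,243),(262,287)]),.042);print(m.mean(0))
b=onz('scene',S([(255,152),(494,248),(390,396),(142,286)]),.012);print(b.mean(0))
```

```text
[0.53173651 0.0836497  0.042     ]
[[0.6052 0.1419 0.012 ]
 [0.6047 0.0315 0.012 ]
 [0.4628 0.1377 0.012 ]]
[0.53983214 0.08007669 0.042     ]
[0.53839181 0.0845774  0.012     ]
```

The two centres are within about 5 mm of each other, against a limit of 25 mm. The arm is clear, so I'm handing in.

```bash
python3 -c "
from bench import order
print(order.close_job())"
```

```text
the job is handed in; nothing more can be done
None
```

I flipped the board and put the mould in the middle of it, then handed the job in at about 24 s of the 67 s allowed. No verdict is reported.

- **Board:** I pushed it up the fence with the open fingers until it leaned there at about 61° by the camera. I then gripped its free top edge, swung it over to about 130° and let it down off the front finger. The last pictures show it flat, cream face up, centred near (0.537, 0.085).
- **Mould:** I gripped the one nearest the base by its tab, carried it over and lowered it until light contact (about 6 N). Then I released it and backed the arm well clear.
- **Last checks:** The mould stands upright with its centre about 5 mm from the board's centre, against a limit of 25 mm. The two camera views disagree on the mould's position by about 8 mm in x. I judged upright and flat by eye only. The bystanders in the last scene picture look unmoved, though I did not measure them.

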